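Clip the edge slicker into its spring holder

ROBOT

A 7-joint arm with a two-finger parallel gripper is mounted at the origin on the work surface. World frame = base frame: x ahead of the robot, y to its left, z up, the work surface at z = 0. Lengths are in m, angles in rad, forces in N, time in s.
With the tool pointing down it reaches from about 0.4 to 0.85 m from the base axis. Payload 6.9 kg.
Tool frame: the origin (TCP) lies midway between the tips of the shut fingers; the grasp point (between the pads) lies 19 mm behind it (manip.grip_point_offset is the distance from the TCP to the grasp point, in m); z points along the fingers, x is the direction in which the jaws open and shut, and the axes are right-handed (so a half turn about z gives the same grasp; the last joint's range is limited). The gripper opens to 85 mm and grips with 20 to 120 N. Pads are 22 mm wide; open, the fingers measure 114 mm over their backs; the gripper's body (76 mm by 85 mm) begins 54 mm behind the grasp point. The pads swing forward as they close: fully open they stand 13 mm farther back than shut.
Start: joints at [-1.04, 0.507, -0.238, 1.5, 0.126, 1.149, -0.155], TCP at [0.258, 0.569, 0.231] pointing down, gripper open.
Joint ranges: [-3.08, 3.08], [-0.24, 2.05], [-1.43, 1.35], [0, 2.5], [-1.52, 4.66], [0.17, 1.96], [-2.89, 2.89]. Speed limits (rad/s): [2.39, 2.39, 3.14, 3.14, 3.14, 3.14, 3.14].

INTERFACE

Orientations are given as [roll, pitch, yaw] about the fixed x, y, z axes, in that order (R = Rz(yaw) Ry(pitch) Rx(roll)).
In Python, from station import manip gives the robot as it stands.
- The arm moves only by the tool jog_arm, never from a script. Its argument "motion" is a list of rows, each a list of 3 entries, a list of its own where there are three numbers: the closure, from -1 (fully open) to 1 (shut), then the shift along the world's x, y, z in cm, then the turn about the world's z in degrees. In form: [[gripper, [tx, ty, tz], twist], ...]. A call has exactly 10 rows; each row is the pose to reach, as a shift and turn from the pose commanded when the call began; what a row does not reach only later rows make up. A row lasts 1/10 s, in which the tool goes at most 50 mm and 8.59 degrees, less where a joint would pass 70% of its speed; a pose out of reach is approached as far as the arm can. A call with a gripper value outside its range is refused whole. The fingers move at their own pace and stop on an object; the grip force is fixed at half the most. Time passes only in rows, so rows that repeat a pose let the fingers close, or fill a call up. It gives the time, the measured TCP pose, the force and the opening at its end, in the units of the state.
- manip.get_obs(): the state, without advancing time (a new reading comes with each control period).
- manip.capture(name): name is "side" or "top" or "wrist"; returns a dict with "img" (384x512x3 uint8, red, green, blue), "K" (3x3 intrinsics, pixels), "dist" ([k1, k2, p1, p2, k3] as OpenCV has them; the pictures are not rectified), "R" (3x3) and "t" (3): a world point X has camera coordinates R X + t. Camera axes: x right, y down, z forward; pixel columns grow to the right and rows downward; lengths in m; the calibration is good to about 2 mm. A picture is of the moment at which its call begins. There is no depth.
- manip.hand_in(): hands the job in, once; it reports no verdict.
The state is a dict: "time": time; "joint_pos": joint angles; "qvel": joint speeds; "tau": joint torques, N m; "eef_pos": TCP position; "eef_rot": TCP orientation; "wrist_force": force on the tool from outside, world axes, zero at the start; "moment": the same for the moment, N m; "gripper_width": finger opening in m.
Only numpy, scipy, OpenCV 4.12 (cv2) and the standard library are available. Lean on these libraries where they do the work, as an engineer would, in place of code of your own. Each camera call takes 0.05 s, during which the arm holds its last target.

TASK

Put the long wooden edge slicker away: pick it up from the bench, lay it level over the two spring clips of the empty holder, either way round, with one six-sided end outside each clip, and press it down until both clips have snapped around it and it rests fully home. Let go of it, and leave the short slicker where it lies.

Things in the scene. Friction and masses are not known exactly. Their poses are not given: they have to be found in the camera images.
- slicker: Long edge slicker of plain light wood, lying on the bench: round bar 24 mm thick, 200 mm long; the last 20 mm at either end is a six-sided knob 36 mm across flats, so its axis lies 18 mm above the bench. About 90 g. Origin at mid-length on the axis, x along the bar; both ends alike.
- holder: The empty holder, fixed on the bench: board 126 (x) x 72 x 14 mm with two steel clips 50 mm either side of its middle along x, each 14 mm wide, with free space between them down to the board. Origin: middle of its underside, z up. A like holder with a black-handled tool clipped in stands nearby: leave it.
- clip_seat (a point): Where the middle of the bar's axis lies when home in the empty holder: 50 mm over the bench, axes as the holder's. A clip is two spring fingers, at +y and -y, over a rest 12 mm below this point; 45 mm apart at their tips 32 mm above it, 15 mm at the neck 10 mm above it, wider again below. Pushing the bar through both necks takes about 6 to 12 N in all; then the fingers hold it.
- short_slicker: Short edge slicker: same wood, thickness and knobs but only 100 mm long, too short for the two clips. It lies on the bench and stays there. Origin at mid-length on the axis, x along the bar.
Not all that is in view belongs to the job. Leave any orange or turquoise look-alike of the slicker alone.

How it is judged:
On the way:
1. the robot presses the long slicker fully home in both clips: it is touching the slicker while it sits home (z of slicker in the frame of clip_seat between -0.005 and 0.005 m and y of slicker in the frame of clip_seat between -0.01 and 0.01 m and x of slicker in the frame of clip_seat between -0.025 and 0.025 m and angle between the x axis of slicker and the x axis of clip_seat, either way round below 0.175 rad and contact force between any of the fingers, the arm and slicker above 0.3 N), for 0.05 s.
At the end, for the whole second after the job is handed in: The long slicker is at rest in the empty holder, fully home in both clips: its middle is within 5 mm of the seat's height, within 10 mm of it sideways and 25 mm along the bar, and its axis is within 10 degrees of the holder's x axis, either way round (z of slicker in the frame of clip_seat between -0.005 and 0.005 m and y of slicker in the frame of clip_seat between -0.01 and 0.01 m and x of slicker in the frame of clip_seat between -0.025 and 0.025 m and angle between the x axis of slicker and the x axis of clip_seat, either way round below 0.175 rad and linear speed of slicker below 0.02 m/s); the robot touches nothing.
It fails at once if the short slicker is moved by more than 30 mm (distance of short_slicker from where it was at the start of the episode above 0.03 m).
It also fails if it takes over 40 s, if anything falls off the work surface, if the arm or the gripper's body presses on something with over 40 N, if the wrist force passes 120 N, or if a joint passes its speed limit or range.

## Working session

There is one attempt and no reset: what is moved stays moved. The work goes in short steps, Python scripts to look and compute and a tool call to move; the robot and the scene stay as the last step left them, time stands still between calls to the robot, and variables do not carry over. Pictures are saved under pics/ and viewed, and the job is handed in when it is done.

Besides the shell and the picture viewer there is one more tool, called after ">>>" as name(argument=value, ...) on one line, values as JSON. jog_arm: Moves the arm, as the interface text tells. Its arguments: {"type":"object","properties":{"motion":{"type":"array"}},"required":["motion"]}

```bash
mkdir -p pics; cat > h.py <<'E'
from station import manip
import numpy as np, cv2, pickle
def snap(n,f):
    c=manip.capture(n); cv2.imwrite(f'pics/{f}.png',cv2.cvtColor(c['img'],cv2.COLOR_RGB2BGR)); pickle.dump(c,open(f'pics/{f}.pkl','wb')); return c
def ray(c,uv,z):
    p=cv2.undistortPoints(np.array([[uv]],float),np.array(c['K']),np.array(c['dist']))[0,0]
    R=np.array(c['R']);t=np.array(c['t']).ravel(); o=-R.T@t; d=R.T@np.array([p[0],p[1],1]); return o+d*(z-o[2])/d[2]
def proj(c,X):
    rv=cv2.Rodrigues(np.array(c['R']))[0]
    return cv2.projectPoints(np.array(X,float).reshape(-1,1,3),rv,np.array(c['t'],float).ravel(),np.array(c['K']),np.array(c['dist'],float))[0].reshape(-1,2)
E
python3 - <<'E'
from h import *
for n in('top','side','wrist'): snap(n,n+'0')
print(manip.get_obs())
E
```

```text
{'time': 0.15, 'joint_pos': array([-1.0395    ,  0.50815366, -0.2375469 ,  1.50086955,  0.12573426,
        1.14887858, -0.15482827]), 'qvel': array([ 0.00113498, -0.0035491 ,  0.00207599, -0.00334007,  0.00107747,
       -0.000144  , -0.00071412]), 'tau': array([-2.54674873e-03, -6.21008062e+01, -2.18904980e+00, -2.49834824e+01,
        1.27531355e-02,  9.27241490e-03,  2.18472485e-05]), 'eef_pos': array([0.2580731 , 0.56884003, 0.23063567]), 'eef_rot': array([3.14154952e+00, 1.31777469e-03, 1.14499223e+00]), 'wrist_force': array([ 0.09693954, -0.50635415,  1.05789135]), 'moment': array([0.00790145, 0.04294847, 0.04499097]), 'gripper_width': 0.08535220560277386}
```

View pics/top0.png

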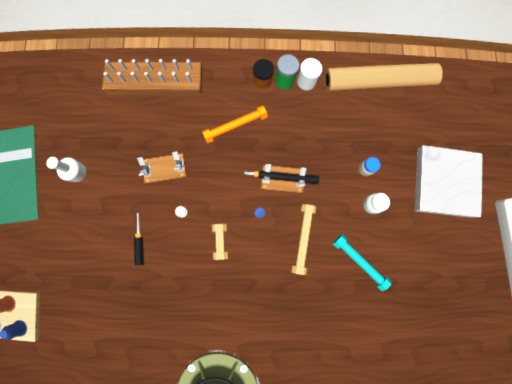

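View pics/side0.png

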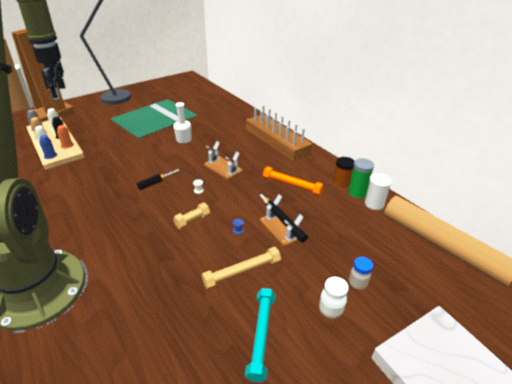

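View pics/wrist0.png

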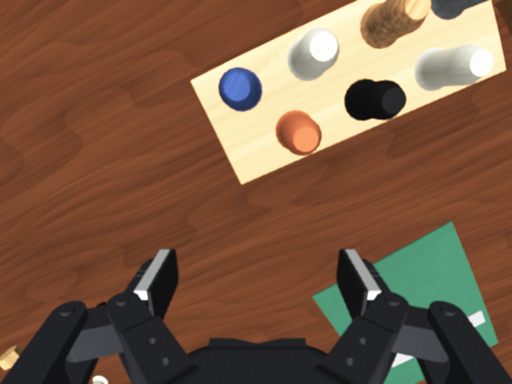

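Candidates in the top view are the long plain-wood bar (304,240), the short plain-wood bar (220,242), the orange look-alike (235,125), and the turquoise look-alike (362,262). The black tool's holder is at (285,178) and the empty holder at (163,168). I choose the bar at (304,240) and will check it in a crop.

```bash
python3 - <<'E'
from h import *
im=cv2.imread('pics/top0.png')
a=cv2.resize(im[195:285,260:350],(400,400),interpolation=cv2.INTER_CUBIC)
b=cv2.resize(im[135:200,130:195],(400,400),interpolation=cv2.INTER_CUBIC)
cv2.imwrite('pics/crop0.png',np.hstack([a,b]))
c=pickle.load(open('pics/top0.pkl','rb'))
# slicker segmentation
hsv=cv2.cvtColor(im,cv2.COLOR_BGR2HSV)
m=((hsv[...,2]>150)&(hsv[...,0]>12)&(hsv[...,0]<28)&(hsv[...,1]>60)).astype(np.uint8)
n,l,s,ce=cv2.connectedComponentsWithStats(m)
for i in range(1,n):
    if s[i,4]>60:
        ys,xs=np.where(l==i); P=np.array([ray(c,(x,y),0.02)[:2] for x,y in zip(xs,ys)]) if s[i,4]<2000 else None
        print(s[i],ce[i].round(1))
        if P is not None:
            (cx,cy),(w,h),an=cv2.minAreaRect(P.astype(np.float32)); print('  ',P.mean(0).round(4),(cx,cy),(w,h),an, cv2.fitLine(P.astype(np.float32),cv2.DIST_L2,0,.01,.01).ravel()[:2])
R=np.array(c['R']);print(R,-R.T@np.array(c['t']).ravel())
E
```

```text
[   0   36  512   27 5677] [254.7  45.7]
[ 102   62   99   28 2247] [152.4  76.2]
[ 328   63  115   28 2516] [384.6  75.7]
[202 106  66  37 586] [234.5 123.5]
   [ 0.7874 -0.0369] (0.787388026714325, -0.03847368061542511) (0.040549661964178085, 0.206435889005661) 25.235963821411133 [ 0.42341554 -0.9059356 ]
[143 153  43  30 796] [163.3 168.3]
   [0.6461 0.1724] (0.6480891108512878, 0.17226386070251465) (0.07419632375240326, 0.12392809987068176) 9.475948333740234 [ 0.13608178 -0.9906976 ]
[270 166  31   8 171] [285.  169.4]
   [ 0.648  -0.1896] (0.6480742692947388, -0.18982158601284027) (0.08894507586956024, 0.01748599112033844) 85.11294555664062 [0.07562273 0.9971365 ]
[261 179  43  14 394] [281.7 185.9]
   [ 0.5984 -0.1798] (0.5998262166976929, -0.18065029382705688) (0.1258673369884491, 0.03167859464883804) 85.22791290283203 [0.08771394 0.9961457 ]
[291 204  26  71 749] [303.7 239.1]
   [ 0.4432 -0.2447] (0.4440608024597168, -0.24463576078414917) (0.04540754109621048, 0.20666801929473877) 80.85346221923828 [ 0.9876488  -0.15668397]
[211 223  17  37 428] [219.2 241.2]
   [0.4345 0.0006] (0.4347396492958069, 0.0011711250990629196) (0.10412412136793137, 0.04373738914728165) 3.206636905670166 [0.99815595 0.06070139]
[   0  291   37   51 1159] [ 21.  312.4]
   [0.2099 0.5863] (0.19891370832920074, 0.5963554382324219) (0.1460248827934265, 0.11841540783643723) 2.290354013442993 [0.93686754 0.3496845 ]
[[ 0.01064406 -0.99958584  0.0267368 ]
 [-0.98979623 -0.01433179 -0.14176752]
 [ 0.14209199 -0.024955   -0.98953884]] [ 0.44861922 -0.08321158  1.09492141]
```

View pics/crop0.png

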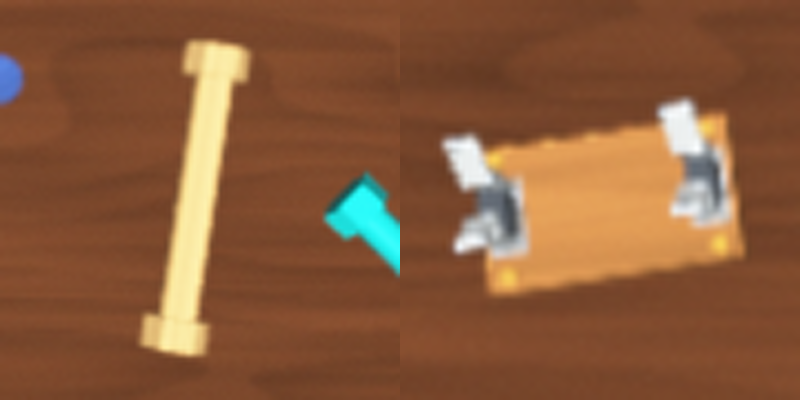

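The crop confirms a plain light-wood bar about 207 mm long, with its knobs at about (309,209) and (299,270). The empty holder has both clips bare, at about (148,170) and (179,165). Next I work out the wrist camera geometry so I can get a closer look.

```bash
python3 - <<'E'
from h import *
from scipy.spatial.transform import Rotation as Ro
c=pickle.load(open('pics/wrist0.pkl','rb')); R=np.array(c['R']); o=-R.T@np.array(c['t']).ravel()
ob=manip.get_obs(); T=Ro.from_euler('xyz',ob['eef_rot']).as_matrix()
print('cam in tool',T.T@(o-ob['eef_pos']),'look',T.T@R[2]); print('center at z=0',ray(c,(256,192),0),'tool offset',T.T@(ray(c,(256,192),0)-ob['eef_pos']))
ct=pickle.load(open('pics/top0.pkl','rb'))
P=[ray(ct,p,.014)[:2] for p in [(144.1,159.4),(182.8,153.4),(185.7,176.8),(144.6,183.3)]]
print(P,np.mean(P,0))
E
```

```text
cam in tool [ 0.00076914 -0.08186171 -0.14235781] look [-5.76663685e-04  3.22038999e-01  9.46726228e-01]
center at z=0 [0.29550567 0.55053629 0.        ] tool offset [-0.00090377  0.04164056  0.23063885]
[array([0.67361078, 0.23344557]), array([0.69346058, 0.11710897]), array([0.62237782, 0.10545732]), array([0.60107401, 0.22778693])] [0.6476308 0.1709497]
```

>>> jog_arm(motion=[[-1,[5,-4,1],0],[-1,[9,-8,2],0],[-1,[13,-12,2],0],[-1,[16,-16,2],0],[-1,[19,-20,2],0],[-1,[22,-24,2],0],[-1,[25,-28,2],0],[-1,[29,-32,2],0],[-1,[32,-36,2],0],[-1,[34,-38,2],0]])

```text
time: 1.15
eef_pos: [0.5905, 0.1968, 0.2512]
eef_rot: [-3.141, 0.0, 1.145]
wrist_force: [0.8, 0.9, -0.1]
gripper_width: 0.0854
```

```bash
python3 - <<'E'
from h import *
snap('wrist','wrist1'); print(manip.get_obs())
E
```

```text
{'time': 1.2, 'joint_pos': array([-0.25453592,  0.48961424, -0.15110158,  1.47039738,  0.08456483,
        1.18710689,  0.71413159]), 'qvel': array([-0.03204638, -0.02098962,  0.03124141,  0.07003742,  0.0250419 ,
       -0.01553464, -0.14503231]), 'tau': array([-22.83031225, -68.09255362, -18.29536915, -21.35699272,
        -4.26571906,   0.99848181,  -0.60081113]), 'eef_pos': array([0.59668324, 0.18657346, 0.25055945]), 'eef_rot': array([3.13573403, 0.00478888, 1.13391405]), 'wrist_force': array([ 5.16761764, -7.30520338,  1.11577072]), 'moment': array([-0.41803652, -0.3058357 ,  0.03350522]), 'gripper_width': 0.08531951235782341}
```

View pics/wrist1.png

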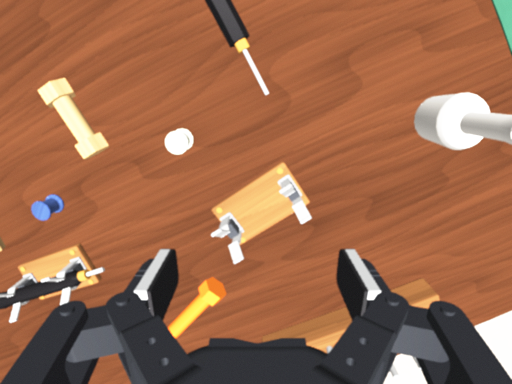

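The wrist view shows the empty holder at about (260,205) and the short slicker at (75,118). The arm was still settling when it was taken. I'll crop in on the holder and take a settled picture to measure from.

```bash
python3 - <<'E'
from h import *
c=snap('wrist','wrist2'); print(manip.get_obs()['eef_pos'])
im=cv2.imread('pics/wrist2.png')
cv2.imwrite('pics/crop2.png',cv2.resize(im[145:275,195:325],(585,585),interpolation=cv2.INTER_CUBIC))
E
```

```text
[0.59427438 0.18961873 0.25027861]
```

View pics/crop2.png

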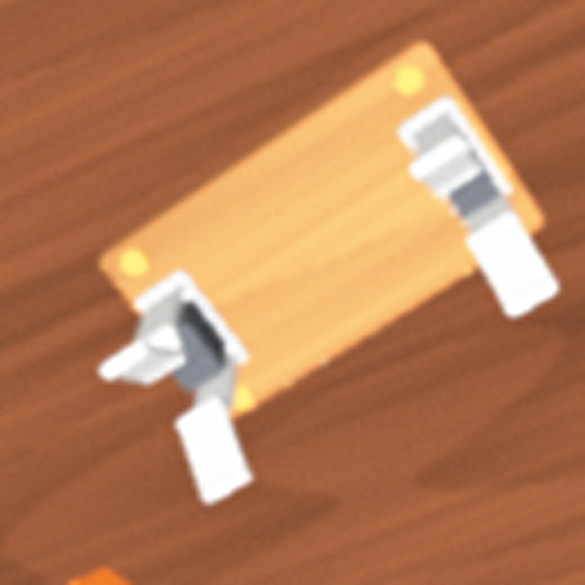

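```bash
cat > fit.py <<'E'
from h import *
from scipy.optimize import least_squares
cw=pickle.load(open('pics/wrist2.pkl','rb')); ct=pickle.load(open('pics/top0.pkl','rb'))
S=4.5
pw=np.array([(100,262),(428,40),(545,222),(242,414)])/S+[195,145]
pt=np.array([(144.6,183.3),(185.7,176.8),(182.8,153.4),(144.1,159.4)])
# wrist c1.. identify by world
def corners(p,pts=[(-63,-36,14),(-63,36,14),(63,36,14),(63,-36,14)]):
    q=np.array(pts)/1000.; a=p[2]; return np.c_[p[0]+q[:,0]*np.cos(a)-q[:,1]*np.sin(a),p[1]+q[:,0]*np.sin(a)+q[:,1]*np.cos(a),q[:,2]]
W=np.array([ray(cw,u,.014)[:2] for u in pw]);print(W,W.mean(0))
def order(c,px,p0):
    pr=proj(c,corners(p0)); return px[[np.argmin(((px-x)**2).sum(1)) for x in pr]]
p0=[.648,.171,np.radians(99.7)]
def fit(L): 
    return least_squares(lambda p:np.concatenate([(proj(c,corners(p))-order(c,px,p0)).ravel()/s for c,px,s in L]),p0)
for L in ([(cw,pw,1)],[(ct,pt,1)],[(cw,pw,1),(ct,pt,1)]):
    r=fit(L); print(r.x[:2].round(4),np.degrees(r.x[2]).round(2),r.fun.round(1))
if __name__=='__main__':
    p=fit([(cw,pw,1)]).x; im=cv2.imread('pics/wrist2.png')[145:275,195:325]; im=cv2.resize(im,(585,585),interpolation=cv2.INTER_CUBIC)
    pts=[(sx*50+dx,sy*22.5,82) for sx in(-1,1) for sy in(-1,1) for dx in(-7,7)]+[(-57,0,38),(57,0,38),(-43,0,38),(43,0,38)]
    for k,P in ((0,corners(p)),(1,corners(p,pts))):
        for u in proj(cw,P): cv2.circle(im,tuple(((u-[195,145])*S).astype(int)),4,(255,0,0) if k==0 else (0,0,255),-1)
    cv2.imwrite('pics/ov2.png',im)
E
python3 fit.py
```

```text
[[0.62854572 0.10801396]
 [0.60697826 0.2307978 ]
 [0.67604336 0.24171543]
 [0.69660559 0.1256337 ]] [0.65204323 0.17654022]
[0.6523 0.1763] 100.46 [-2.1  2.6 -0.2 -0.   0.2 -1.2  2.  -0.7]
[0.6477 0.171 ] 98.97 [ 0.9  0.2  0.8  0.2  0.1 -0.4 -1.8  0.1]
[0.6515 0.1753] 100.15 [-3.2  2.2 -1.1 -0.5 -0.5 -1.4  1.2 -0.7 -0.8 -1.5 -0.4 -1.6 -1.  -1.3
 -3.3 -0.8]
```

View pics/ov2.png

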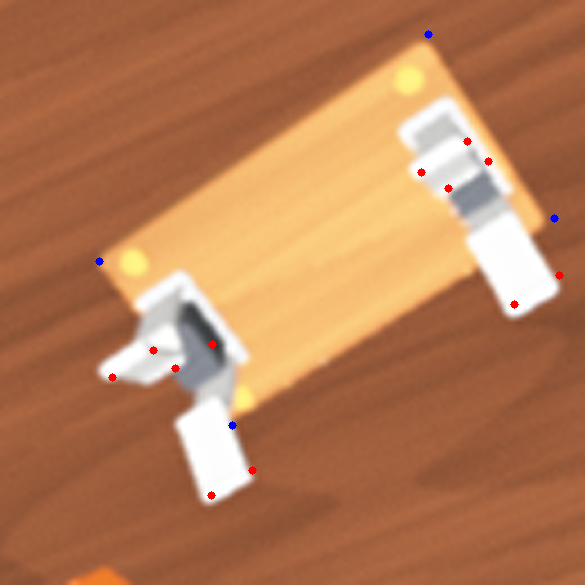

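>>> jog_arm(motion=[[-1,[-1,-4,0],2],[-1,[-3,-8,0],4],[-1,[-4,-12,0],6],[-1,[-6,-16,0],8],[-1,[-7,-20,0],10],[-1,[-9,-25,-1],12],[-1,[-11,-30,-2],14],[-1,[-13,-35,-3],15],[-1,[-14,-39,-4],15],[-1,[-15,-43,-5],15]])

```text
time: 2.25
eef_pos: [0.4386, -0.2328, 0.2011]
eef_rot: [3.141, 0.0, 1.407]
wrist_force: [1.2, -0.5, 1.2]
gripper_width: 0.0853
```

>>> jog_arm(motion=[[-1,[0,0,0],0],[-1,[0,0,0],0],[-1,[0,0,0],0],[-1,[0,0,0],0],[-1,[0,0,0],0],[-1,[0,0,0],0],[-1,[0,0,0],0],[-1,[0,0,0],0],[-1,[0,0,0],0],[-1,[0,0,0],0]])

```text
time: 3.25
eef_pos: [0.4397, -0.2314, 0.2013]
eef_rot: [-3.142, 0.0, 1.407]
wrist_force: [-0.5, -0.6, 0.4]
gripper_width: 0.0853
```

```bash
python3 - <<'E'
from h import *
c=snap('wrist','wrist3'); o=manip.get_obs();print(o['eef_pos'],o['eef_rot'],o['joint_pos'],o['time'])
im=cv2.imread('pics/wrist3.png');hsv=cv2.cvtColor(im,cv2.COLOR_BGR2HSV)
m=((hsv[...,2]>150)&(hsv[...,0]>12)&(hsv[...,0]<28)&(hsv[...,1]>60)).astype(np.uint8)
n,l,s,ce=cv2.connectedComponentsWithStats(m)
for i in range(1,n):
    if s[i,4]>500:
        ys,xs=np.where(l==i); P=np.array([ray(c,(x,y),0.02)[:2] for x,y in zip(xs,ys)]).astype(np.float32)
        print(s[i],ce[i].round(1),P.mean(0),cv2.minAreaRect(P),cv2.fitLine(P,cv2.DIST_L2,0,.01,.01).ravel())
E
```

```text
[ 0.43966491 -0.23135073  0.20127557] [-3.14158899e+00  2.64175842e-05  1.40667505e+00] [ 0.51018925  0.33652357 -0.10223425  1.87700458  0.04208144  0.93011435
  1.79516463] 3.3
[ 226   88   39  173 4267] [246.2 170.4] [ 0.4403    -0.2439929] ((0.4508947730064392, -0.24556615948677063), (0.04299188777804375, 0.2133561372756958), 80.62812042236328) [ 0.98726577 -0.15907961  0.44029963 -0.24399301]
[ 430   91   39   94 2616] [450.3 137.2] [0.4362681  0.00058849] ((0.4392019808292389, 0.0003219936043024063), (0.11153542250394821, 0.0459195151925087), 3.198986291885376) [9.9733466e-01 7.2962962e-02 4.3626803e-01 5.8849360e-04]
[ 266  263   75   40 2103] [305.6 282.4] [ 0.60470456 -0.19096076] ((0.6059221029281616, -0.19445814192295074), (0.10141082108020782, 0.057029902935028076), 86.49032592773438) [ 0.21531582  0.97654444  0.6047023  -0.19096085]
```

View pics/wrist3.png

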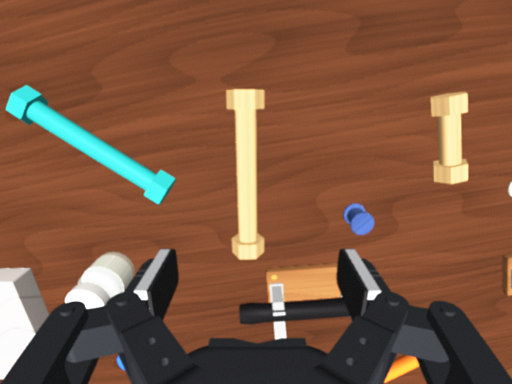

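The slicker lies at (246,170), spanning (245,98) to (248,245), upright between the jaws. The tool yaw already matches, so I go down and grip it at the middle.

>>> jog_arm(motion=[[-1,[0.3,-0.6,-3],0],[-1,[0.6,-1.3,-6],0],[-1,[0.6,-1.3,-9],0],[-1,[0.6,-1.3,-12],0],[-1,[0.6,-1.3,-14],0],[-1,[0.6,-1.3,-16],0],[-1,[0.6,-1.3,-17.5],0],[-1,[0.6,-1.3,-18.7],0],[-1,[0.6,-1.3,-19.5],0],[-1,[0.6,-1.3,-19.7],0]])

```text
time: 4.3
eef_pos: [0.4455, -0.2442, 0.0036]
eef_rot: [-3.141, -0.0, 1.407]
wrist_force: [-0.1, -0.0, 0.3]
gripper_width: 0.085
```

>>> jog_arm(motion=[[0,[0,0,0],0],[0.6,[0,0,0],0],[1,[0,0,0],0],[1,[0,0,0],0],[1,[0,0,0],0],[1,[0,0,0],0],[1,[0,0,0],0],[1,[0,0,0],0],[1,[0,0,0],0],[1,[0,0,0],0]])

```text
time: 5.3
eef_pos: [0.4459, -0.2445, 0.0049]
eef_rot: [3.141, 0.0, 1.407]
wrist_force: [-0.7, 0.5, 6.5]
gripper_width: 0.0223
```

>>> jog_arm(motion=[[1,[0,0,1],0],[1,[0,0,3],0],[1,[0,0,6],0],[1,[0,0,9],0],[1,[0,0,12],0],[1,[0,0,15],0],[1,[0,0,18],0],[1,[0,0,20],0],[1,[0,0,20],0],[1,[0,0,20],0]])

```text
time: 6.3
eef_pos: [0.4454, -0.2442, 0.2045]
eef_rot: [3.141, 0.0, 1.407]
wrist_force: [-0.4, -0.2, -1.7]
gripper_width: 0.0219
```

```bash
python3 - <<'E'
from h import *
c=snap('wrist','wrist4');c=snap('side','side4'); o=manip.get_obs();print(o)
a=cv2.imread('pics/wrist4.png');b=cv2.imread('pics/side4.png');cv2.imwrite('pics/v4.png',cv2.resize(np.hstack([a,b]),(800,300)))
E
```

```text
{'time': 6.4, 'joint_pos': array([ 0.52772733,  0.35083341, -0.10271262,  1.84715228,  0.04335918,
        0.94779902,  1.8126803 ]), 'qvel': array([-5.32782298e-05,  1.05648790e-02,  1.26975780e-04, -1.23719281e-03,
       -5.17436011e-04,  1.12471810e-03,  7.30202667e-04]), 'tau': array([ 1.64724304e-02, -5.02504706e+01, -2.51562344e-01, -2.30477607e+01,
        1.20238593e-02,  6.06805348e-03,  4.36224909e-04]), 'eef_pos': array([ 0.44488532, -0.24393846,  0.20328025]), 'eef_rot': array([-3.13963153e+00, -5.74153194e-04,  1.40682980e+00]), 'wrist_force': array([-0.37356349,  0.50334606, -0.88673199]), 'moment': array([ 0.00979182, -0.01738178, -0.0159247 ]), 'gripper_width': 0.02230321294554503}
```

View pics/v4.png

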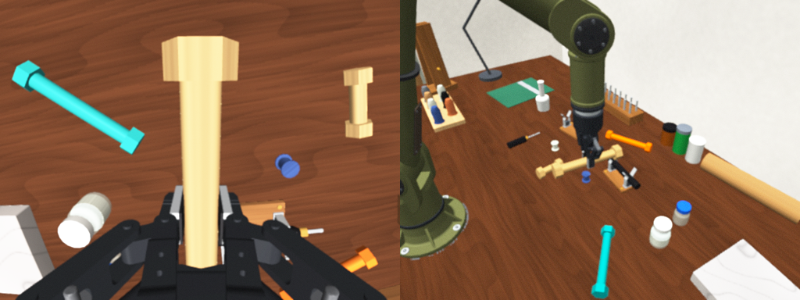

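The bar is held level near its middle, with the near knob at about (200,60) in the left half of the picture. The short slicker has not moved. I carry the bar over to the holder.

>>> jog_arm(motion=[[1,[2,4,0],-7],[1,[4,8,0],-14],[1,[6,12,0],-21],[1,[8,16,0],-28],[1,[10,20,0],-35],[1,[12,24,0],-42],[1,[14,29,0],-49],[1,[16,34,0],-56],[1,[18,38,0],-63],[1,[20.6,41.8,0],-70.5]])

```text
time: 7.4
eef_pos: [0.651, 0.1766, 0.2026]
eef_rot: [-3.141, 0.003, 0.173]
wrist_force: [0.5, -0.6, -1.0]
gripper_width: 0.0222
```

>>> jog_arm(motion=[[1,[0,0,0],0],[1,[0,0,-2],0],[1,[0,0,-4],0],[1,[0,0,-6],0],[1,[0,0,-6],0],[1,[0,0,-6],0],[1,[0,0,-6],0],[1,[0,0,-6],0],[1,[0,0,-6],0],[1,[0,0,-6],0]])

```text
time: 8.4
eef_pos: [0.6519, 0.1737, 0.1449]
eef_rot: [-3.141, -0.001, 0.176]
wrist_force: [-0.7, 0.1, -1.7]
gripper_width: 0.0221
```

```bash
python3 - <<'E'
from h import *
c=snap('wrist','wrist5');c=snap('side','side5');snap('top','top5'); o=manip.get_obs();print(o['eef_pos'],np.degrees(o['eef_rot']),o['joint_pos'],o['time'],o['gripper_width'])
a=cv2.imread('pics/wrist5.png');b=cv2.imread('pics/side5.png')[100:220,160:320];cv2.imwrite('pics/v5.png',np.hstack([a[:,:400],cv2.resize(b,(400,300))]) if 0 else cv2.resize(b,(800,600),interpolation=cv2.INTER_CUBIC))
t=cv2.imread('pics/top5.png')[115:215,110:230];cv2.imwrite('pics/t5.png',cv2.resize(t,(720,600),interpolation=cv2.INTER_CUBIC))
E
```

```text
[0.65171054 0.17371829 0.14451167] [-1.79994754e+02 -1.52512523e-02  1.01073505e+01] [-0.36626862  0.65260093  0.12364685  1.47712923 -0.08824662  1.01702754
 -0.04496374] 8.55 0.022028654849153888
```

View pics/wrist5.png

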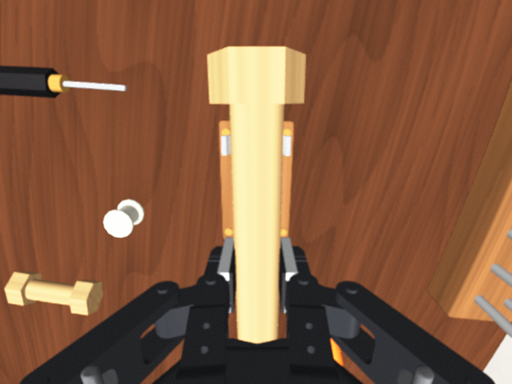

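View pics/v5.png

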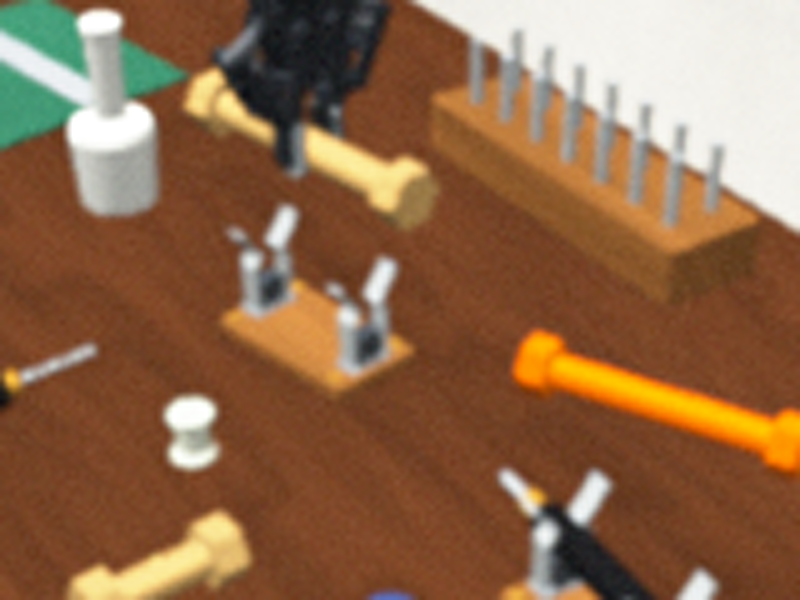

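View pics/t5.png

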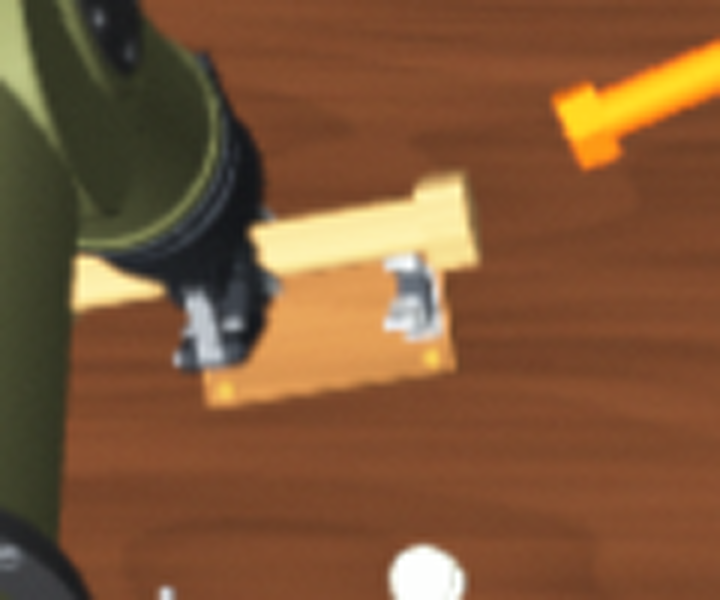

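The wrist view shows the bar (columns 232–282, centre about 257) over the board (edges at 220 and 293) and between the two visible clip fingers (225, 288), so it is centred sideways. Next I check the lengthwise offset using the knob ends in the top and side views.

```bash
python3 - <<'E'
from h import *
ct=pickle.load(open('pics/top5.pkl','rb'));cs=pickle.load(open('pics/side5.pkl','rb'))
d=np.array([-np.sin(np.radians(10.1)),np.cos(np.radians(10.1))])
z=.158
u=np.array((473,220))/6+[110,115]; e=ray(ct,u,z)[:2]; print('top mid',e+d*.1)
a=np.array((412,190))/5+[160,100]; b=np.array((203,103))/5+[160,100]
for k in(.154,.158,.162): print('side',ray(cs,a,k)[:2],ray(cs,b,k)[:2],(ray(cs,a,k)[:2]+ray(cs,b,k)[:2])/2)
# board corners in side view: front(336,393), right(413,350), left(222,320)
for p in((336,393),(413,350),(222,320)): print(ray(cs,np.array(p)/5+[160,100],.014)[:2])
cw=pickle.load(open('pics/wrist5.pkl','rb'))
for p in((219,122),(294,122)): print('w',ray(cw,p,.014)[:2])
c0=np.array([.6515,.175]); print([c0+63*d*.001+s*.036*np.array([d[1],-d[0]]) for s in(-1,1)])
print([proj(cw,np.r_[np.array([.6517,.1737])+d*s,z]) for s in(.08,.1)])
E
```

```text
top mid [0.64813486 0.17329465]
side [0.67653315 0.09074346] [0.62761189 0.27148171] [0.65207252 0.18111258]
side [0.67251014 0.08481889] [0.62393498 0.26427847] [0.64822256 0.17454868]
side [0.66848713 0.07889431] [0.62025808 0.25707522] [0.64437261 0.16798477]
[0.62079284 0.10056033]
[0.69160179 0.1132446 ]
[0.60258406 0.22100667]
w [0.60699483 0.22908356]
w [0.67684362 0.24140623]
[array([0.60500978, 0.2307105 ]), array([0.67589401, 0.2433369 ])]
[array([[253.71220199, 106.07704212]]), array([[253.49640597,  57.28719883]])]
```

The bar is aligned along its length to within a few mm in every view. I lower it into the funnel, then press slowly.

>>> jog_arm(motion=[[1,[0,0,-1.5],0],[1,[0,0,-3],0],[1,[0,0,-4.5],0],[1,[0,0,-6],0],[1,[0,0,-7],0],[1,[0,0,-7.5],0],[1,[0,0,-7.7],0],[1,[0,0,-7.7],0],[1,[0,0,-7.7],0],[1,[0,0,-7.7],0]])

```text
time: 9.55
eef_pos: [0.652, 0.1738, 0.0679]
eef_rot: [-3.141, -0.001, 0.176]
wrist_force: [0.2, -0.5, -0.8]
gripper_width: 0.0218
```

```bash
python3 - <<'E'
from h import *
c=snap('wrist','wrist6');c=snap('side','side6'); o=manip.get_obs();print(o['eef_pos'],np.degrees(o['eef_rot']),o['wrist_force'],o['time'],o['gripper_width'])
b=cv2.imread('pics/side6.png')[120:200,180:280];a=cv2.imread('pics/wrist6.png');cv2.imwrite('pics/v6.png',np.hstack([cv2.resize(b,(450,360),interpolation=cv2.INTER_CUBIC),a[:360,100:450]]))
E
```

```text
[0.65193547 0.17375069 0.06778471] [-1.79993683e+02 -4.47094942e-02  1.01023553e+01] [ 0.49874249 -0.40406081 -1.63533971] 9.65 0.021670894265571308
```

View pics/v6.png

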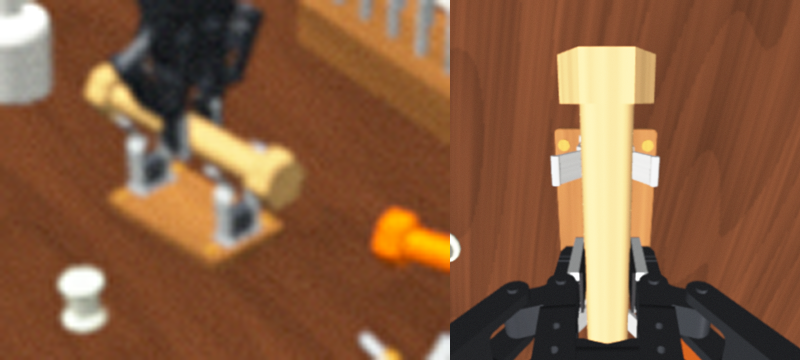

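The bar sits centred between the fingers of both clips (left fingertip at 552, right at 658, bar centre about 606). Now I press.

>>> jog_arm(motion=[[1,[0,0,-0.6],0],[1,[0,0,-1.1],0],[1,[0,0,-1.5],0],[1,[0,0,-1.9],0],[1,[0,0,-2.2],0],[1,[0,0,-2.5],0],[1,[0,0,-2.8],0],[1,[0,0,-3.1],0],[1,[0,0,-3.2],0],[1,[0,0,-3.2],0]])

```text
time: 10.65
eef_pos: [0.6511, 0.1736, 0.0368]
eef_rot: [-3.141, 0.001, 0.176]
wrist_force: [-7.2, -0.8, 14.4]
gripper_width: 0.0219
```

```bash
python3 - <<'E'
from h import *
c=snap('wrist','wrist7');c=snap('side','side7'); o=manip.get_obs();print(o['eef_pos'],np.degrees(o['eef_rot']),o['wrist_force'],o['moment'],o['time'],o['gripper_width'])
b=cv2.imread('pics/side7.png')[120:200,180:280];a=cv2.imread('pics/wrist7.png');cv2.imwrite('pics/v7.png',np.hstack([cv2.resize(b,(450,360),interpolation=cv2.INTER_CUBIC),a[:360,100:450]]))
E
```

```text
[0.65111813 0.17355889 0.0368051 ] [-1.79987192e+02  3.48952933e-02  1.00973029e+01] [-7.56214347 -0.90504632 14.6108915 ] [-0.37615738  1.55312188 -0.03467029] 10.75 0.022217517838332777
```

View pics/v7.png

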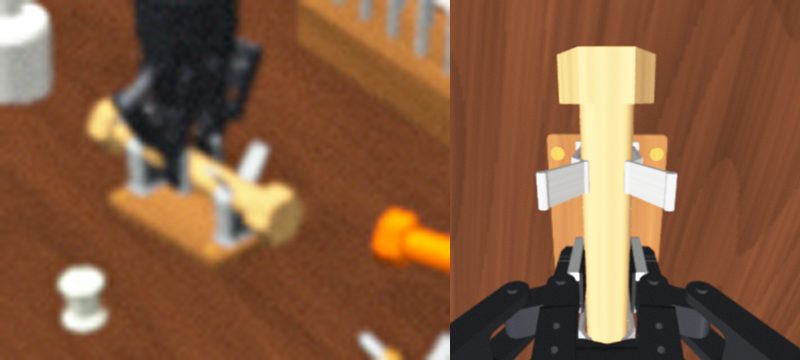

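The clip fingers now lean in over the bar (inner edges at 588 and 626), with 14 N upward. I press a few mm more to see whether it is resting or still at the necks.

>>> jog_arm(motion=[[1,[0,0,-0.1],0],[1,[0,0,-0.2],0],[1,[0,0,-0.3],0],[1,[0,0,-0.4],0],[1,[0,0,-0.4],0],[1,[0,0,-0.4],0],[1,[0,0,-0.4],0],[1,[0,0,-0.4],0],[1,[0,0,-0.4],0],[1,[0,0,-0.4],0]])

```text
time: 11.75
eef_pos: [0.6512, 0.1736, 0.0365]
eef_rot: [-3.141, -0.001, 0.176]
wrist_force: [-16.3, -3.3, 39.0]
gripper_width: 0.0218
```

The force rose to 39 N with only 0.3 mm of travel, so the bar is on its rests. I ease off, open and withdraw.

>>> jog_arm(motion=[[1,[0,0,0.2],0],[1,[0,0,0.4],0],[1,[0,0,0.5],0],[0.5,[0,0,0.5],0],[0,[0,0,0.5],0],[-1,[0,0,0.5],0],[-1,[0,0,0.5],0],[-1,[0,0,0.5],0],[-1,[0,0,0.5],0],[-1,[0,0,0.5],0]])

```text
time: 12.75
eef_pos: [0.6517, 0.1737, 0.0362]
eef_rot: [-3.142, -0.0, 0.176]
wrist_force: [-0.8, -0.1, 0.3]
gripper_width: 0.0854
```

```bash
python3 - <<'E'
from h import *
c=snap('wrist','wrist8');o=manip.get_obs();print(o['eef_pos'],o['wrist_force'],o['gripper_width'])
E
```

```text
[0.65173413 0.17369132 0.03621258] [-0.06626924 -0.03692298  0.1926959 ] 0.08531093322608614
```

View pics/wrist8.png

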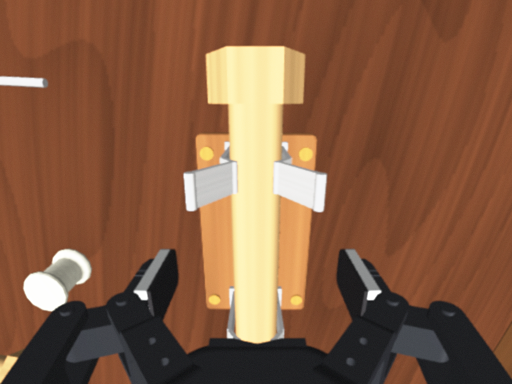

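The jaws are open and clear of the bar, which stays between the clip fingers at (237,180) and (275,180). I go up.

>>> jog_arm(motion=[[-1,[0,0,1],0],[-1,[0,0,3],0],[-1,[0,0,6],0],[-1,[0,0,9],0],[-1,[0,0,12],0],[-1,[0,0,15],0],[-1,[-3,2,17],0],[-1,[-6,4,18],0],[-1,[-6,4,18],0],[-1,[-6,4,18],0]])

```text
time: 13.8
eef_pos: [0.5914, 0.2144, 0.2177]
eef_rot: [-3.141, -0.002, 0.178]
wrist_force: [0.4, -0.7, 0.0]
gripper_width: 0.0852
```

```bash
python3 - <<'E'
from h import *
cw=snap('wrist','wrist9');cs=snap('side','side9');ct=snap('top','top9');o=manip.get_obs();print(o['eef_pos'],o['wrist_force'],o['time'])
b=cv2.imread('pics/side9.png')[110:210,170:295];a=cv2.imread('pics/wrist9.png')
cv2.imwrite('pics/v9.png',np.hstack([cv2.resize(b,(450,360),interpolation=cv2.INTER_CUBIC),a[:360,100:450]]))
a=np.radians(100.1)
for nm,c,p in(('side',cs,(.6477,.169)),('wrist',cw,(.652,.1745))):
  im=cv2.imread(f'pics/{nm}9.png')
  for z,col in((.05,(0,0,255)),(.065,(255,0,0))):
    for s in(-.1,.1):
      u=proj(c,[p[0]+s*np.cos(a),p[1]+s*np.sin(a),z])[0]; print(nm,z,s,u.round(1)); cv2.circle(im,tuple(u.round().astype(int)),1,col,-1)
  cv2.imwrite(f'pics/{nm}9o.png',im)
b=cv2.imread('pics/side9o.png')[110:210,170:295];w=cv2.imread('pics/wrist9o.png')
cv2.imwrite('pics/v9.png',np.hstack([cv2.resize(b,(450,360),interpolation=cv2.INTER_CUBIC),w[:360,100:450]]))
E
```

```text
[0.5923291  0.21249936 0.21610128] [-0.39409682 -0.03004546 -0.13744564] 13.95
side 0.05 -0.1 [243.3 169.5]
side 0.05 0.1 [204.  147.3]
side 0.065 -0.1 [243.2 165.7]
side 0.065 0.1 [203.7 143.6]
wrist 0.05 -0.1 [295.8 286. ]
wrist 0.05 0.1 [304.2 131. ]
wrist 0.065 -0.1 [297.3 293.4]
wrist 0.065 0.1 [306.5 132.6]
```

View pics/v9.png

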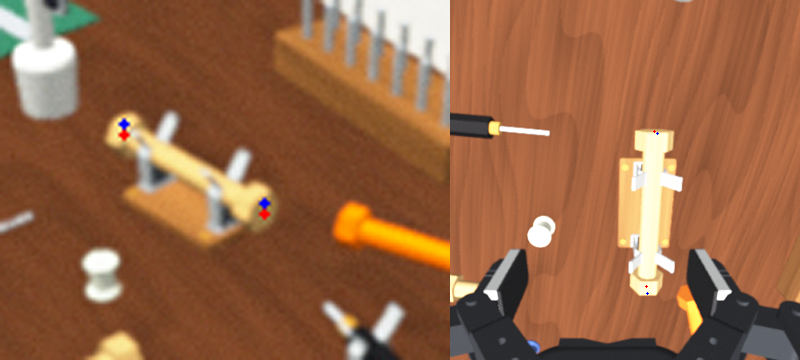

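The bar lies in both clips with the knobs outside them. I'll zoom in on the side view to check its height against the predicted outline.

```bash
python3 - <<'E'
from h import *
from scipy.spatial import ConvexHull
c=pickle.load(open('pics/side9.pkl','rb')); a=np.radians(100.1); S=8; x0,y0=190,125
im0=cv2.imread('pics/side9.png')[y0:y0+60,x0:x0+70]
# board reference in side cam: refit centre from corners later; draw board and bar for two heights
out=[]
for z in(.05,.06):
  im=cv2.resize(im0,None,fx=5.7,fy=5.7,interpolation=cv2.INTER_CUBIC); 
  p=np.array([.6475,.1675])
  def W(q): q=np.atleast_2d(q); return np.c_[p[0]+q[:,0]*np.cos(a)-q[:,1]*np.sin(a),p[1]+q[:,0]*np.sin(a)+q[:,1]*np.cos(a),q[:,2]]
  def hull(Q,col):
    u=proj(c,W(Q)); u=((u-[x0,y0]+.5)*5.7).astype(np.int32); cv2.polylines(im,[cv2.convexHull(u)],True,col,1)
  hull([(sx*.063,sy*.036,.014) for sx in(-1,1) for sy in(-1,1)],(0,255,0))
  t=np.linspace(0,2*np.pi,24)
  for s in(-1,1): hull([(s*x,.019*np.cos(k),z+.019*np.sin(k)) for x in(.08,.1) for k in t],(255,0,0))
  hull([(x,.012*np.cos(k),z+.012*np.sin(k)) for x in(-.08,.08) for k in t],(0,0,255))
  out.append(im)
cv2.imwrite('pics/v10.png',np.hstack(out))
E
```

```text
(no output)
```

View pics/v10.png

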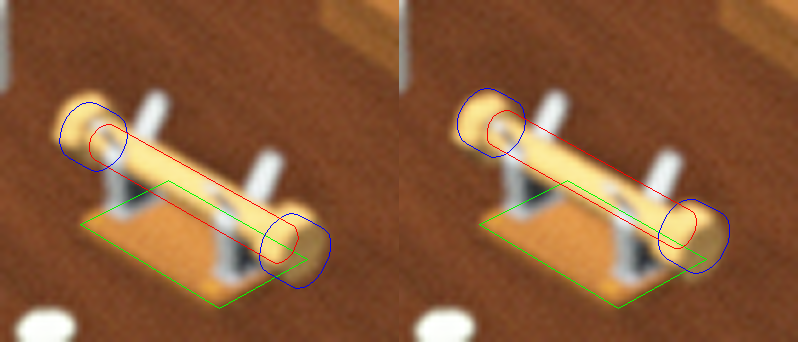

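The outline lies between the two predictions but nearer the 50 mm one once the lengthwise shift is allowed for. For a firm check I'll touch the bar's top with the shut fingers, expecting contact at z ≈ 0.062.

>>> jog_arm(motion=[[0,[3,-2,0],0],[1,[6,-4,0],0],[1,[6,-4,-1],0],[1,[6,-4,-3],0],[1,[6,-4,-6],0],[1,[6,-4,-9],0],[1,[6,-4,-11],0],[1,[6,-4,-13],0],[1,[6,-4,-14],0],[1,[6,-4,-14],0]])

```text
time: 14.95
eef_pos: [0.6507, 0.1729, 0.0742]
eef_rot: [3.141, 0.004, 0.176]
wrist_force: [-0.5, -0.4, -0.3]
gripper_width: -0.0001
```

>>> jog_arm(motion=[[1,[0,0,-0.4],0],[1,[0,0,-0.7],0],[1,[0,0,-1.0],0],[1,[0,0,-1.2],0],[1,[0,0,-1.4],0],[1,[0,0,-1.5],0],[1,[0,0,-1.6],0],[1,[0,0,-1.6],0],[1,[0,0,-1.6],0],[1,[0,0,-1.6],0]])

```text
time: 15.95
eef_pos: [0.6525, 0.1739, 0.0619]
eef_rot: [-3.141, -0.002, 0.176]
wrist_force: [-1.2, -0.3, 9.3]
gripper_width: -0.0
```

Contact came at z = 0.0619, so the axis is at about 50 mm and the bar is fully home. I withdraw.

>>> jog_arm(motion=[[1,[0,0,0.5],0],[1,[0,0,2],0],[1,[0,0,5],0],[1,[0,0,9],0],[1,[0,0,13],0],[1,[0,0,16],0],[1,[-4,3,17],0],[1,[-6,4,17],0],[1,[-6,4,17],0],[1,[-6,4,17],0]])

```text
time: 16.95
eef_pos: [0.5917, 0.2138, 0.2314]
eef_rot: [3.142, -0.001, 0.177]
wrist_force: [1.1, -0.7, -0.6]
gripper_width: -0.0001
```

```bash
python3 - <<'E'
from h import *
snap('wrist','wrist11');snap('side','side11')
a=cv2.imread('pics/wrist11.png');b=cv2.imread('pics/side11.png');cv2.imwrite('pics/v11.png',cv2.resize(np.hstack([a,b]),(800,300)))
o=manip.get_obs();print(o['wrist_force'],o['eef_pos'],o['time'])
E
```

```text
[-0.01143794  0.46134123  0.42321248] [0.59245123 0.21266444 0.23056358] 17.05
```

View pics/v11.png

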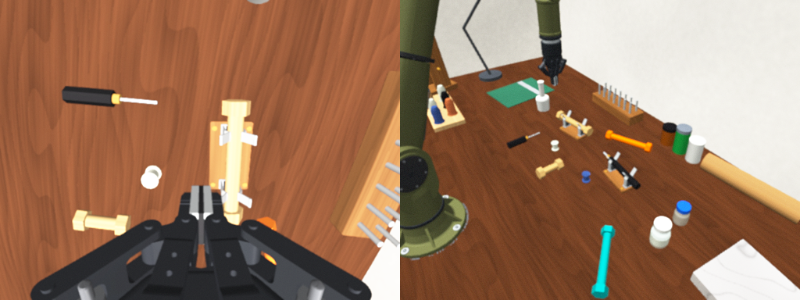

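The slicker sits in the holder at about (233,160), the arm is clear, and the short slicker at (100,222) is untouched.

```bash
python3 -c "
from station import manip
print(manip.hand_in())"
```

```text
the job is handed in; nothing more can be done
None
```

I put the long plain-wood slicker away in the empty holder and handed the job in at about 17 s of the 40 s allowed. I gripped it at mid-length, laid it level over the two clips, pressed it down, let go and moved the arm clear.

- **Pressed home:** the push ended at 39 N with almost no further travel, which means the bar was on its rests. Afterwards I touched the bar's top with the shut fingers and met it at z = 0.0619 m. That puts its axis at 50 mm, the seat height.
- **Final pictures:** the bar lies in both clips with one knob outside each, and the robot touches nothing. The short slicker was not touched.
- **Disagreements:** the top, wrist and side cameras put the holder's middle up to about 9 mm apart. The side-view outline alone suggested the bar sat about 2 mm high. I relied on the wrist view for centring and the touch for height.

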